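# Rehang a vial carrier from the soak stand to the drip stand

### The job

The vial carrier hangs by its crossbar on the arms of the blue stand: take it by the orange tab and, without setting it down anywhere else and keeping it level, rehang it on the green stand. Lay its bar lightly on the front part of the green stand's arms, slide it back along them by feel until it meets the stops, let both ends settle fully into the notches and let go. Work gently, never pressing or knocking the carrier hard on a stand; the vials stay in their pockets and the things around stay where they are.

Things in the scene. Friction and masses are not known exactly. Their poses are not given: they have to be found in the camera images.
- carrier: Vial carrier, about 0.4 kg with vials: white block 46 (x) x 104 (y) x 20 mm with three pockets, hung by steel wires from a round crossbar along its y axis. Origin: centre of the block's underside, z up. At the start it hangs in the blue stand's notches. Its centre of mass is below the bar, about which it can swing.
- bar_mid (a point): middle of the carrier's steel crossbar, on its axis, 85 mm above the carrier's origin; axes as the carrier's. The bar is 10 mm thick, 186 mm long along y, with a black 16 mm ball at each end (ball centres at y = +-96 mm).
- tab_top (a point): middle of the upper edge of the carrier's orange grip tab, a flat upright plate on the middle of the bar: 14 mm thick in x, 36 mm wide in y, 50 mm high from the bar's axis to this point. Pinch it across the 14 mm, above the bar.
- soak_stand: Blue stand (fixed; base 165 x 185 x 8 mm). Origin on the table; +x from its open front to its two posts (x = 85, y = +-75 mm, 146 mm high), z up. Two level steel arms, 10 mm wide, open above, run from the posts to the front at y = +-75 mm.
- soak_arm_top (a point): On the blue stand's middle plane, level with its lands (130 mm up), at its stop faces. Each arm from its front tip back: flat land 85 mm long; notch with a steep 2 mm ramp, then a 12 mm floor 10 mm below the land; upright stop face; beyond it the arm is 14 mm higher than the land. A bar's axis is 125 mm above the table in the notches, 135 mm on the lands.
- drip_stand: Green stand (fixed), where the carrier goes. Axes, base, posts, arm shape and heights as the blue stand, but its two arms were clamped by hand (both alike) anywhere within 35 mm of the blue stand's setting: stop faces at x = -5 to 65 mm, front tips at x = -104 to -34 mm. This setting is not measured; feel it by sliding the bar back.
- drip_land (a point): point on the green stand's middle plane, x = -27 mm in its frame, 135 mm above the table; axes as the stand's. A bar with its axis here, parallel to the stand's y, lies on both lands in front of the notches for every setting. The green stand's arms rest on springs: they sink together 0.5 mm for each N of load (about 2 mm under the carrier), but do not give sideways or back.
- vial_red: red-capped vial, 21 mm across, 50 mm high, loose in a pocket of the carrier; origin at its underside
- vial_blue: blue-capped vial, 21 mm across, 48 mm high, loose in the middle pocket of the carrier; origin at its underside
- vial_yellow: yellow-capped vial, 21 mm across, 48 mm high, loose in a pocket of the carrier; origin at its underside
- pocket_red (a point): centre of the floor of the red vial's pocket in the carrier (pocket 23.5 mm wide, 17 mm deep)
- pocket_blue (a point): the same for the blue vial's pocket (the middle one)
- pocket_yellow (a point): the same for the yellow vial's pocket
- wash_bottle: white wash bottle with red cap, 104 x 67 x 212 mm, loose bystander; origin under its centre
- tip_box: pipette tip box with green plate, 86 x 122 x 64 mm, loose bystander; origin under its centre
- timer: white bench timer, 60 x 62 x 28 mm, loose bystander; origin under its centre
Mind the look-alikes: they are no part of the job. There is more than one size of the carrier; the job needs the larger.

How it is judged:
By the outcome, as a careful person would: the job done as asked, in the order asked, and still so for the second after the job is handed in, with the robot touching nothing.
It also fails if it takes over 72 s, if anything falls off the work surface, if the arm or the gripper's body presses on something with over 40 N, if the wrist force passes 120 N, or if a joint passes its speed limit or range.

### The arm

A 6-joint arm with a two-finger parallel gripper is mounted at the origin on the work surface; the furniture and walls round the work are solid. World frame = base frame: x ahead of the robot, y to its left, z up, the work surface at z = 0. Lengths are in m, angles in rad, forces in N, time in s.
With the tool pointing down it reaches from about 0.375 to 0.975 m from the base axis. Payload 3.8 kg.
Tool frame: the origin (TCP) lies midway between the tips of the shut fingers; the grasp point (between the pads) lies 19 mm behind it; z points along the fingers, y is the direction in which the jaws open and shut (so a half turn about z gives the same grasp; the last joint's range is limited). The gripper opens to 85 mm and grips with 20 to 120 N. Pads are 22 mm wide; open, the fingers measure 114 mm over their backs; the gripper's body (76 mm by 85 mm) begins 54 mm behind the grasp point. The pads swing forward as they close: fully open they stand 13 mm farther back than shut.
Start: joints at [-1.224, 0.264, 1.604, -0, 1.274, -0.037], TCP at [0.253, -0.626, 0.231] pointing down, gripper open.
Joint ranges: [-2.63, 2.63], [-0.94, 2.18], [0.31, 2.57], [-1.31, 4.45], [0, 2.66], [-2.55, 2.55]. Speed limits (rad/s): [2.57, 2.57, 3.14, 3.14, 3.14, 3.14].

### API

Orientations are given as a rotation vector (axis times angle).
In Python, from workcell import bot gives the robot as it stands.
- The arm moves only by the tool arm_command, never from a script. Its argument "targets" is text: rows parted by semicolons, each of 7 numbers parted by spaces: the shift along the tool's x, y, z in mm, then the turn, a rotation vector about the tool's x, y, z in degrees, then the opening, from 0 (shut) to 1 (fully open). A call has 1 to 10 rows; each row is the pose to reach, as a shift and turn from the pose commanded when the call began, along the tool's axes at that moment; what a row does not reach only later rows make up. A row lasts 1/12 s, in which the tool goes at most 41.7 mm and 7.16 degrees, less where a joint would pass 70% of its speed; a pose out of reach is approached as far as the arm can. A call with a gripper value outside its range is refused whole. The fingers move at their own pace and stop on an object; "newtons" is the grip in N (left out, the last holds). Time passes only in rows, so rows that repeat a pose let the fingers close. It gives the time, the measured TCP pose, the force and the opening at its end, in the units of the state.
- bot.read_state(): the state, without advancing time (a new reading comes with each control period).
- bot.read_camera(name): name is "side" or "top"; returns (picture, depth): 480x640x3 uint8, blue, green, red; 480x640 float32, m along the optical axis (not along the pixel's ray), 0 where there is no reading.
- bot.camera_params(name): a dict with "fov_y" (degrees; the focal length in pixels is half the picture's height over the tangent of half this angle, whatever the lens; pixels are square), "cx", "cy" (the principal point, pixels), "xyz" and "rotation" of the camera in the world. Camera axes: x right, y up, looking along -z (the intrinsics and any distortion apply to the point x, -y, -z); pixel columns grow to the right and rows downward; lengths in m; the calibration is good to about 2 mm. A picture is of the moment at which its call begins. camera_params takes no time and is no camera call.
- bot.finish_job(): hands the job in, once; it reports no verdict.
The state is a dict: "time": time; "q": joint angles; "joint_vel": joint speeds; "joint_torque": joint torques, N m; "tool_pos": TCP position; "tcp_rot": TCP orientation; "wrist_force": force on the tool from outside, world axes, zero at the start; "torque": the same for the moment, N m; "width": opening from 0.0 (shut) to 1.0 (fully open).
Only numpy, scipy, OpenCV 4.12 (cv2) and the standard library are available. Lean on these libraries where they do the work, as an engineer would, in place of code of your own. Each camera call takes 0.05 s, during which the arm holds its last target.

## Working session

There is one attempt and no reset: what is moved stays moved. The work goes in short steps, Python scripts to look and compute and a tool call to move; the robot and the scene stay as the last step left them, time stands still between calls to the robot, and variables do not carry over. Pictures are saved under pics/ and viewed, and the job is handed in when it is done.

Besides the shell and the picture viewer there is one more tool, called by a JSON object that holds its "method" and its "body", one argument or row to a line. arm_command: Moves the arm, as the interface text tells. Its arguments: {"type":"object","properties":{"targets":{"type":"string"},"newtons":{"type":"number"}},"required":["targets"]}

```bash
ls; mkdir -p pics
python3 - <<'E'
from workcell import bot
import cv2,numpy as np
for n in("side","top"):
    p,d=bot.read_camera(n); cv2.imwrite(f"pics/{n}0.png",p); np.save(f"pics/{n}0.npy",d)
    print(bot.camera_params(n))
print(bot.read_state())
E
```

```text
pics
{'fov_y': 48.472626848426366, 'cx': 322.9720595311458, 'cy': 231.80827209976425, 'xyz': array([0.10043019, 1.00390982, 0.94295878]), 'rotation': array([ 0.17155775, -1.23077814, -2.5610527 ])}
{'fov_y': 50.33488736711985, 'cx': 319.9239406220413, 'cy': 241.22260708171234, 'xyz': array([0.16892002, 0.0060509 , 1.4916566 ]), 'rotation': array([ 0.13951951, -0.13477585, -1.58188435])}
{'time': 0.1, 'q': array([-1.22388799e+00,  2.64715182e-01,  1.60524282e+00, -3.34962992e-06,
        1.27369490e+00, -3.69353213e-02]), 'joint_vel': array([ 7.69356889e-05, -8.44787579e-04, -4.17859431e-03, -1.71183696e-03,
       -1.17432216e-04, -6.07129334e-04]), 'joint_torque': array([-9.65773484e-05, -5.16706359e+01, -3.68590808e+01, -2.06977143e-05,
        6.27947520e-03, -3.59471002e-06]), 'tool_pos': array([ 0.25252921, -0.62526992,  0.23005843]), 'tcp_rot': array([-3.08191331e+00, -5.98858906e-01,  5.04208920e-04]), 'wrist_force': array([ 0.36160822, -0.11692094, -0.2348949 ]), 'torque': array([-0.01206736, -0.01641309, -0.01386017]), 'width': 1.000043990438362}
```

View pics/side0.png

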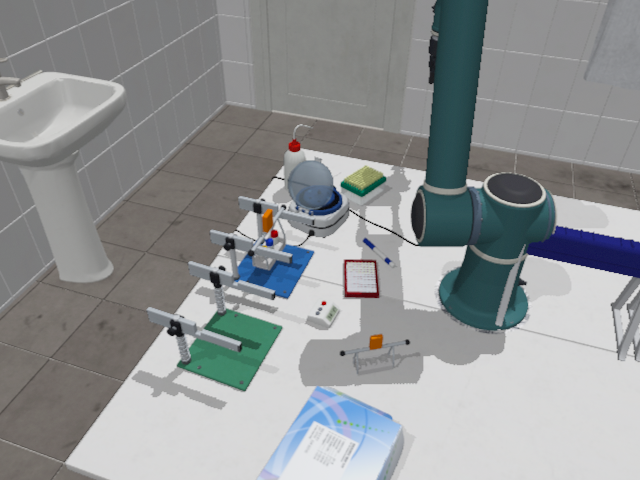

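View pics/top0.png

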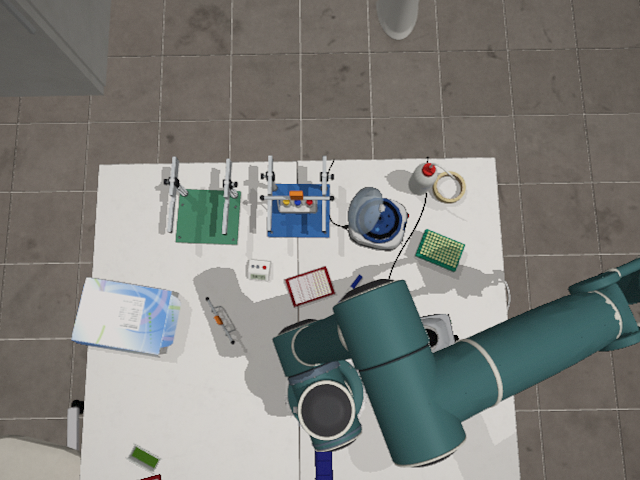

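```bash
cat > h.py <<'E'
import numpy as np,cv2
from scipy.spatial.transform import Rotation as R
from workcell import bot
def cam(n):
    c=bot.camera_params(n); f=240/np.tan(np.radians(c['fov_y']/2)); return c,f,R.from_rotvec(c['rotation']).as_matrix()
def ray(n,u,v):
    c,f,M=cam(n); d=np.array([(u-c['cx'])/f,-(v-c['cy'])/f,-1.]); return c['xyz'],M@d
def plane(n,u,v,z):
    o,d=ray(n,u,v); return o+d*(z-o[2])/d[2]
def deep(n,u,v,D): # depth
    o,d=ray(n,u,v); return o+d*D
def proj(n,P):
    c,f,M=cam(n); p=(np.asarray(P)-c['xyz'])@M; return c['cx']+f*p[...,0]/-p[...,2], c['cy']-f*p[...,1]/-p[...,2]
def cloud(n,D):
    v,u=np.mgrid[0:480,0:640]; c,f,M=cam(n)
    d=np.stack([(u-c['cx'])/f,-(v-c['cy'])/f,-np.ones_like(u,float)],-1)
    return c['xyz']+(d@M.T)*D[...,None]
E
python3 - <<'E'
from h import *
for n in("side","top"):
    p=cv2.imread(f"pics/{n}0.png"); D=np.load(f"pics/{n}0.npy"); P=cloud(n,D)
    h=cv2.cvtColor(p,cv2.COLOR_BGR2HSV)
    m=cv2.inRange(h,(5,150,120),(18,255,255))
    k,l,s,c=cv2.connectedComponentsWithStats(m)
    for i in range(1,k):
        if s[i,4]>15: 
            q=P[(l==i)&(D>0)]; print(n,"orange",s[i],c[i].round(1),np.median(q,0).round(4),q.min(0).round(3),q.max(0).round(3))
    print(proj(n,[0,0,0]))
    for nm,lo,hi in(("green",(60,120,40),(90,255,160)),("blue",(103,150,80),(118,255,220))):
        m=cv2.inRange(h,lo,hi);k,l,s,c=cv2.connectedComponentsWithStats(m)
        for i in range(1,k):
            if s[i,4]>500:
                q=P[(l==i)&(D>0)];print(n,nm,s[i],np.median(q,0).round(3),np.percentile(q,[1,99],axis=0).round(3).tolist())
p=cv2.imread("pics/top0.png")[145:255,150:350]; cv2.imwrite("pics/t1.png",cv2.resize(p,(800,440),interpolation=cv2.INTER_CUBIC))
p=cv2.imread("pics/side0.png")[185:395,140:340]; cv2.imwrite("pics/s1.png",cv2.resize(p,(570,600),interpolation=cv2.INTER_CUBIC))
E
```

```text
side orange [262 209  11  23 185] [267.2 220.1] [0.5294 0.0776 0.1602] [0.526 0.051 0.129] [0.54  0.093 0.18 ]
side orange [370 335  13  15 162] [375.6 341.5] [0.2037 0.2924 0.0874] [0.192 0.283 0.066] [0.216 0.301 0.106]
(np.float64(481.40065625822865), np.float64(297.55185090216025))
side green [ 178  310  104   81 4080] [0.499 0.36  0.01 ] [[0.432, 0.256, 0.005], [0.588, 0.433, 0.014]]
side blue [ 235  245   79   53 1821] [0.495 0.1   0.01 ] [[0.446, -0.014, 0.005], [0.603, 0.163, 0.015]]
top orange [290 191  13   9  68] [296.3 193.3] [0.5325 0.07   0.1725] [0.526 0.054 0.004] [0.582 0.086 0.18 ]
top orange [214 316   7   8  28] [217.2 319.5] [0.2042 0.2894 0.0973] [0.195 0.281 0.089] [0.214 0.298 0.101]
(np.float64(325.2721341776571), np.float64(391.954875263629))
top blue [ 268  200   62   37 1391] [0.484 0.073 0.007] [[0.446, -0.017, -0.001], [0.552, 0.153, 0.014]]
```

View pics/t1.png

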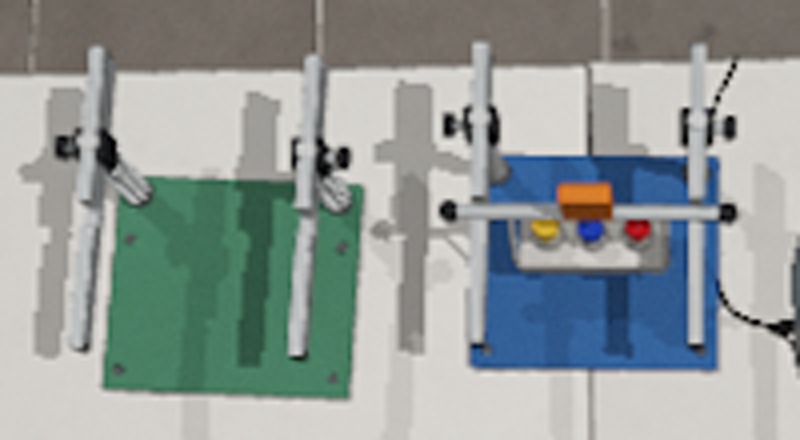

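View pics/s1.png

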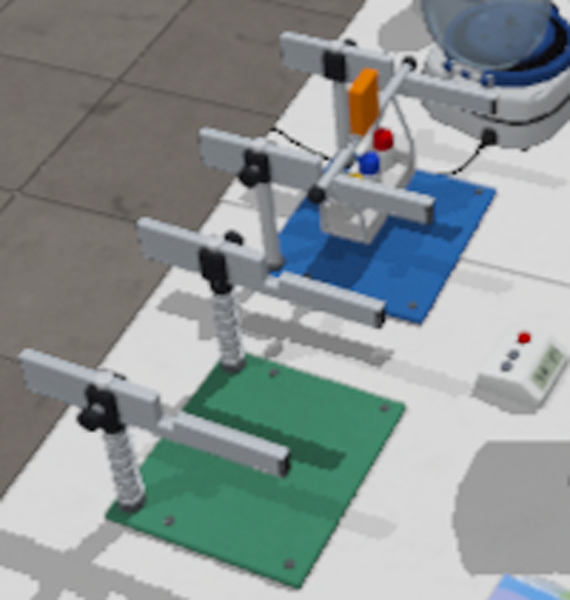

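Run:
```python
from h import *
p=cv2.imread("pics/top0.png"); D=np.load("pics/top0.npy"); P=cloud("top",D); h=cv2.cvtColor(p,cv2.COLOR_BGR2HSV)
# bases
for nm,lo,hi,x0,x1 in(("green",(65,90,30),(95,255,200),170,245),("blue",(103,140,60),(120,255,220),262,335)):
    m=cv2.inRange(h,lo,hi); m[:, :x0]=0;m[:,x1:]=0;m[:150]=0;m[260:]=0
    pts=cv2.findNonZero(m)[:,0]; w=np.array([plane("top",u,v,.008) for u,v in pts])[:,:2]
    r=cv2.minAreaRect((w*1000).astype(np.float32)); print(nm,len(pts),r,cv2.boxPoints(r).round(0).tolist())
# arms by depth
for nm,(u0,u1) in {"gL":(160,190),"gR":(218,240),"bL":(262,276),"bR":(320,334)}.items():
    q=P[150:250,u0:u1].reshape(-1,3); hs=p[150:250,u0:u1].reshape(-1,3).astype(int)
    for lo,hi in((.122,.137),(.137,.152)):
        s=q[(q[:,2]>lo)&(q[:,2]<hi)&(hs.min(1)>90)]
        if len(s)<8: print(nm,lo,len(s));continue
        a,b=np.polyfit(s[:,0],s[:,1],1); r=s[:,1]-a*s[:,0]-b; g=abs(r)<.008
        a,b=np.polyfit(s[g,0],s[g,1],1)
        print(nm,lo,len(s),g.sum(),"x",s[g,0].min().round(4),s[g,0].max().round(4),"slope deg",np.degrees(np.arctan(a)).round(2),"y at .5",(a*.5+b).round(4),"z",np.median(s[g,2]).round(4), "sd",r[g].std().round(4))
```

```text
green 2781 ((511.48760986328125, 340.82073974609375), (180.53480529785156, 160.4717254638672), 86.99337005615234) [[427.0, 255.0], [587.0, 246.0], [596.0, 427.0], [436.0, 435.0]]Traceback (most recent call last):
  File "<stdin>", line 6, in <module>
  File "h.py", line 9, in plane
    o,d=ray(n,u,v); return o+d*(z-o[2])/d[2]
        ~~~^^^^^^^
  File "h.py", line 7, in ray
    c,f,M=cam(n); d=np.array([(u-c['cx'])/f,-(v-c['cy'])/f,-1.]); return c['xyz'],M@d
          ~~~^^^
  File "h.py", line 5, in cam
    c=bot.camera_params(n); f=240/np.tan(np.radians(c['fov_y']/2)); return c,f,R.from_rotvec(c['rotation']).as_matrix()
ValueError: time passes only in moves, steps and waits
```

```bash
python3 - <<'E'
s=open('h.py').read()
s=s.replace("def cam(n):\n    c=bot.camera_params(n);","""import functools
@functools.cache
def cam(n):
    c=PARAMS[n];""")
s+='''
from numpy import array
PARAMS={"side":{'fov_y': 48.472626848426366, 'cx': 322.9720595311458, 'cy': 231.80827209976425, 'xyz': array([0.10043019, 1.00390982, 0.94295878]), 'rotation': array([ 0.17155775, -1.23077814, -2.5610527 ])},
"top":{'fov_y': 50.33488736711985, 'cx': 319.9239406220413, 'cy': 241.22260708171234, 'xyz': array([0.16892002, 0.0060509 , 1.4916566 ]), 'rotation': array([ 0.13951951, -0.13477585, -1.58188435])}}
'''
open('h.py','w').write(s)
E
cat > m.py <<'E'
from h import *
p=cv2.imread("pics/top0.png"); D=np.load("pics/top0.npy"); P=cloud("top",D); h=cv2.cvtColor(p,cv2.COLOR_BGR2HSV)
for nm,lo,hi,x0,x1 in(("green",(65,90,30),(95,255,200),170,245),("blue",(103,140,60),(120,255,220),262,335)):
    m=cv2.inRange(h,lo,hi); m[:, :x0]=0;m[:,x1:]=0;m[:150]=0;m[260:]=0
    pts=cv2.findNonZero(m)[:,0]; w=np.array([plane("top",u,v,.008) for u,v in pts])[:,:2]
    r=cv2.minAreaRect((w*1000).astype(np.float32)); print(nm,len(pts),r,cv2.boxPoints(r).round(0).tolist())
for nm,(u0,u1) in {"gL":(160,190),"gR":(218,240),"bL":(262,276),"bR":(320,334)}.items():
    q=P[150:250,u0:u1].reshape(-1,3); hs=p[150:250,u0:u1].reshape(-1,3).astype(int)
    for lo,hi in((.122,.137),(.137,.152)):
        s=q[(q[:,2]>lo)&(q[:,2]<hi)&(hs.min(1)>90)]
        if len(s)<8: print(nm,lo,len(s));continue
        a,b=np.polyfit(s[:,0],s[:,1],1); r=s[:,1]-a*s[:,0]-b; g=abs(r)<.008
        a,b=np.polyfit(s[g,0],s[g,1],1)
        print(nm,lo,len(s),g.sum(),"x",s[g,0].min().round(4),s[g,0].max().round(4),"slope deg",np.degrees(np.arctan(a)).round(2),"y at .5",(a*.5+b).round(4),"z",np.median(s[g,2]).round(4), "sd",r[g].std().round(4))
E
python3 m.py
```

```text
green 2781 ((511.48760986328125, 340.82073974609375), (180.53480529785156, 160.4717254638672), 86.99337005615234) [[427.0, 255.0], [587.0, 246.0], [596.0, 427.0], [436.0, 435.0]]
blue 1893 ((526.3760986328125, 70.31947326660156), (180.55484008789062, 159.4324188232422), 88.95850372314453) [[445.0, -18.0], [604.0, -21.0], [608.0, 159.0], [448.0, 162.0]]
gL 0.122 196 188 x 0.4435 0.6488 slope deg -4.51 y at .5 0.417 z 0.129 sd 0.0033
gL 0.137 160 159 x 0.5423 0.6509 slope deg -3.37 y at .5 0.4179 z 0.142 sd 0.0036
gR 0.122 173 159 x 0.4355 0.6403 slope deg -4.74 y at .5 0.2668 z 0.1285 sd 0.0032
gR 0.137 163 157 x 0.533 0.6413 slope deg -2.88 y at .5 0.2668 z 0.1429 sd 0.0033
bL 0.122 196 162 x 0.4416 0.6388 slope deg -1.51 y at .5 0.1475 z 0.1283 sd 0.0038
bL 0.137 159 153 x 0.5397 0.6491 slope deg -1.9 y at .5 0.1482 z 0.1426 sd 0.0033
bR 0.122 150 127 x 0.4391 0.6016 slope deg -5.98 y at .5 -0.0038 z 0.1284 sd 0.0037
bR 0.137 157 156 x 0.5046 0.6466 slope deg -0.93 y at .5 -0.0028 z 0.1427 sd 0.0031
```

```bash
cat > m2.py <<'E'
from h import *
def fit(pts,lab):
    pts=np.array(pts,np.float32)
    for _ in range(3):
        vx,vy,x,y=cv2.fitLine(pts.reshape(-1,1,2),cv2.DIST_HUBER,0,.01,.01).ravel()
        d=(pts[:,0]-x)*vy-(pts[:,1]-y)*vx; pts=pts[abs(d)<max(.0015,1.5*d.std())]
    a=np.degrees(np.arctan2(vy,vx)); print(lab,len(pts),"ang",a.round(2),"pt",x.round(4),y.round(4),"sd",d.std().round(4)); return a,x,y
for n in("top","side"):
  p=cv2.imread(f"pics/{n}0.png"); h=cv2.cvtColor(p,cv2.COLOR_BGR2HSV)
  for nm,lo,hi,C,yaw in(("green",(60,90,30),(95,255,200),(.5115,.3408),-3.),("blue",(103,140,60),(120,255,220),(.526,.070),-1.2)):
    m=cv2.inRange(h,lo,hi)
    u,v=proj(n,np.array([[C[0]+a,C[1]+b,.008] for a in(-.1,.1) for b in(-.11,.11)]))
    k=np.zeros_like(m); k[int(v.min()):int(v.max()),int(u.min()):int(u.max())]=255; m&=k
    W=np.array([plane(n,u,v,.008)[:2] for u,v in cv2.findContours(m,cv2.RETR_EXTERNAL,cv2.CHAIN_APPROX_NONE)[0][0 if False else int(np.argmax([len(c) for c in cv2.findContours(m,cv2.RETR_EXTERNAL,cv2.CHAIN_APPROX_NONE)[0]]))][:,0]])
    t=np.radians(yaw); Rm=np.array([[np.cos(t),-np.sin(t)],[np.sin(t),np.cos(t)]]); L=(W-np.array(C))@Rm
    for lab,s in(("front",(abs(L[:,0]+.0815)<.006)&(abs(L[:,1])<.08)),("back",(abs(L[:,0]-.0815)<.006)&(abs(L[:,1])<.08)),("right",(abs(L[:,1]+.0915)<.006)&(abs(L[:,0])<.07)),("left",(abs(L[:,1]-.0915)<.006)&(abs(L[:,0])<.07))):
        if s.sum()>12: fit(W[s],f"{n} {nm} {lab}")
E
python3 m2.py
```

```text
top green front 48 ang 86.63 pt 0.4329 0.3433 sd 0.0007
top green back 34 ang 86.8 pt 0.5912 0.3618 sd 0.0007
top green right 43 ang -3.2 pt 0.5074 0.2522 sd 0.0008
top green left 41 ang -3.48 pt 0.5125 0.4297 sd 0.0008
top blue front 54 ang 89.09 pt 0.4468 0.0681 sd 0.0
top blue right 30 ang -1.02 pt 0.5159 -0.0168 sd 0.0
side green front 56 ang 86.83 pt 0.4319 0.3474 sd 0.0006
side green back 28 ang 86.57 pt 0.5911 0.3228 sd 0.0006
side green right 52 ang -3.41 pt 0.5038 0.2519 sd 0.0008
side green left 58 ang -3.26 pt 0.5155 0.4326 sd 0.0006
side blue front 40 ang 88.55 pt 0.4465 0.0738 sd 0.0007
side blue back 13 ang 87.65 pt 0.6065 0.0847 sd 0.0007
side blue right 16 ang -1.55 pt 0.4924 -0.0173 sd 0.0011
```

```bash
cat > m3.py <<'E'
from h import *
from scipy.optimize import least_squares
P={}
for n,z in(("top",3),("side",3)):
    p=cv2.imread(f"pics/{n}0.png"); g=p.max(2)
    for e,w in(("L",(.532,.166,.125)),("R",(.532,-.026,.125))):
        u,v=proj(n,np.array(w)); u0,v0=int(u),int(v)
        k=g[v0-12:v0+13,u0-12:u0+13]; m=(k<60).astype(np.uint8)
        c,l,s,cc=cv2.connectedComponentsWithStats(m)
        for i in range(1,c):
            if s[i,4]>8: print(n,e,(u.round(1),v.round(1)),s[i,2:],(cc[i]+[u0-12,v0-12]).round(1),plane(n,*(cc[i]+[u0-12,v0-12]),.125).round(4))
p=cv2.imread("pics/top0.png")[170:230,250:350]; cv2.imwrite("pics/t2.png",cv2.resize(p,(800,480),interpolation=cv2.INTER_CUBIC))
p=cv2.imread("pics/side0.png")[190:280,220:330]; cv2.imwrite("pics/s2.png",cv2.resize(p,(733,600),interpolation=cv2.INTER_CUBIC))
E
python3 m3.py
```

```text
top L (np.float64(262.1), np.float64(198.4)) [ 4  4 14] [261.7 197.5] [0.5346 0.1671 0.125 ]
top R (np.float64(331.7), np.float64(197.3)) [ 4  4 15] [331.4 197.6] [ 0.5312 -0.0251  0.125 ]
side L (np.float64(252.2), np.float64(253.7)) [ 6  5 26] [250.5 253. ] [0.5369 0.1649 0.125 ]
```

View pics/t2.png

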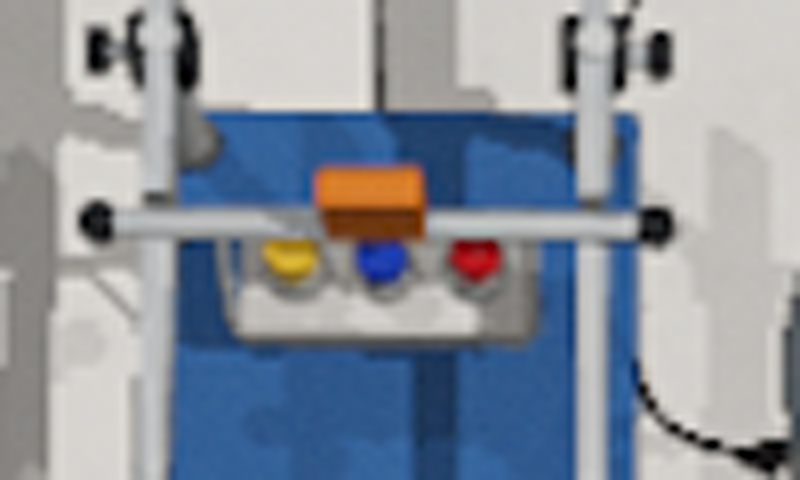

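View pics/s2.png

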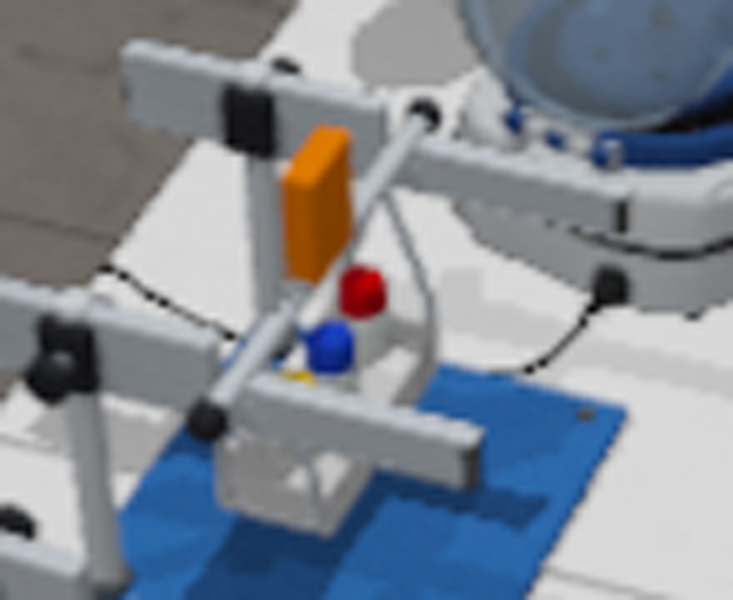

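Run:
```python
from h import *
print(plane("top",250+370/8,170+187/8,.175),plane("side",220+318/6.665,190+157/6.665,.175))
# top face of tab by brightness
p=cv2.imread("pics/top0.png"); h=cv2.cvtColor(p,cv2.COLOR_BGR2HSV)
m=cv2.inRange(h,(5,150,185),(20,255,255)); ys,xs=np.nonzero(m); s=(abs(xs-296)<12)&(abs(ys-194)<9); 
print(xs[s].min(),xs[s].max(),ys[s].min(),ys[s].max(),plane("top",xs[s].mean(),ys[s].mean(),.175))
s0=bot.read_state(); Rm=R.from_rotvec(s0['tcp_rot']).as_matrix(); print(Rm.round(4), s0['tool_pos'])
def mv(dst): print("shift mm",((np.array(dst)-s0['tool_pos'])@Rm*1000).round(1))
mv([.30,-.55,.34]);mv([.534,.071,.34]); mv([.534,.071,.26])
t=np.radians(-1.2)
# target tool: y axis = -stand x or + ; tool x along +stand y => y = z x x ; z=-Z
x=np.array([-np.sin(t),np.cos(t),0]);z=np.array([0,0,-1.]);y=np.cross(z,x);print(y)
T=np.stack([x,y,z],1); print(np.degrees(R.from_matrix(Rm.T@T).as_rotvec()))
```

```text
[0.53108604 0.06932307 0.175     ] [0.53057469 0.07146169 0.175     ]
290 301 191 195 [0.53129604 0.07085762 0.175     ]
[[ 9.272e-01  3.745e-01 -7.000e-04]
 [ 3.745e-01 -9.272e-01  1.900e-03]
 [ 1.000e-04 -2.100e-03 -1.000e+00]] [ 0.25252921 -0.62526992  0.23005843]
shift mm [  72.2  -52.2 -109.8]
shift mm [ 521.7 -540.4 -108.8]
shift mm [ 521.7 -540.3  -28.8]
[ 0.99978068 -0.02094242  0.        ]
[ -0.10185659  -0.07246837 -66.80729703]
```

{"method": "arm_command", "body": {
  "targets": "20 -20 -40 0 0 -5 0.45; 40 -45 -80 0 0 -11 0.45; 65 -72 -110 0 0 -17 0.45; 93 -100 -112 0 0 -23 0.45; 121 -128 -112 0 0 -29 0.45; 149 -156 -112 0 0 -35 0.45; 177 -184 -112 0 0 -41 0.45; 205 -212 -112 0 0 -47 0.45; 233 -240 -112 0 0 -53 0.45; 260 -268 -112 0 0 -59 0.45"
}}

```text
time: 0.93
tool_pos: [0.3923, -0.281, 0.3429]
tcp_rot: [-2.384, -2.045, -0.0]
wrist_force: [0.3, 0.1, -0.6]
width: 0.451
```

```bash
cat > mv.py <<'E'
import sys
from h import *
s0=bot.read_state(); Rm=R.from_rotvec(s0['tcp_rot']).as_matrix()
x,y,z,yaw=[float(a) for a in sys.argv[1:5]]
t=np.radians(yaw); X=np.array([-np.sin(t),np.cos(t),0]);Z=np.array([0,0,-1.])
T=np.stack([X,np.cross(Z,X),Z],1)
print(s0['time'],s0['tool_pos'].round(4),s0['wrist_force'].round(2),s0['torque'].round(3),s0['width'],s0['q'].round(2))
print("shift",((np.array([x,y,z])-s0['tool_pos'])@Rm*1000).round(1),"turn",np.degrees(R.from_matrix(Rm.T@T).as_rotvec()).round(2))
E
python3 mv.py .532 .070 .30 -1.2
```

```text
0.9333 [ 0.3923 -0.281   0.3429] [ 0.28  0.13 -0.61] [-0.011 -0.035 -0.009] 0.45072832334284296 [-0.67 -0.16  1.84  0.    1.46 -0.52]
shift [368.2  84.7  43. ] turn [-0.01 -0.02 -7.54]
```

{"method": "arm_command", "body": {
  "targets": "36 8 0 0 0 -2 0.42; 72 17 0 0 0 -4 0.42; 109 25 0 0 0 -6 0.42; 146 34 0 0 0 -7.5 0.42; 183 42 0 0 0 -7.5 0.42; 220 51 0 0 0 -7.5 0.42; 257 59 0 0 0 -7.5 0.42; 294 68 0 0 0 -7.5 0.42; 331 76 10 0 0 -7.5 0.42; 368 85 43 0 0 -7.5 0.42"
}}

```text
time: 1.77
tool_pos: [0.5341, 0.0638, 0.3099]
tcp_rot: [2.246, 2.19, 0.011]
wrist_force: [1.6, 0.5, 1.3]
width: 0.42
```

{"method": "arm_command", "body": {
  "targets": "0 0 0 0 0 0 0.42; 0 0 0 0 0 0 0.42; 0 0 0 0 0 0 0.42"
}}

```text
time: 2.02
tool_pos: [0.5309, 0.0609, 0.3055]
tcp_rot: [-2.249, -2.193, 0.002]
wrist_force: [-0.2, 0.1, 1.1]
width: 0.416
```

```bash
python3 mv.py .532 .070 .205 -1.2
python3 - <<'E'
from h import *
for n,(a,b,c,d) in {"top":(160,240,240,360),"side":(150,300,200,350)}.items():
    p,D=bot.read_camera(n); cv2.imwrite(f"pics/{n}1.png",p); 
    q=p[a:b,c:d]; k=min(800/q.shape[1],600/q.shape[0]); cv2.imwrite(f"pics/{n}1c.png",cv2.resize(q,None,fx=k,fy=k,interpolation=cv2.INTER_CUBIC))
E
```

```text
2.0167 [0.5309 0.0609 0.3055] [-0.23  0.11  1.13] [ 0.033  0.002 -0.01 ] 0.4161377731559272 [ 0.07 -0.04  1.81 -0.    1.38  0.09]
shift [  9.2   1.  100.5] turn [-0.08  0.04 -0.26]
```

View pics/side1c.png

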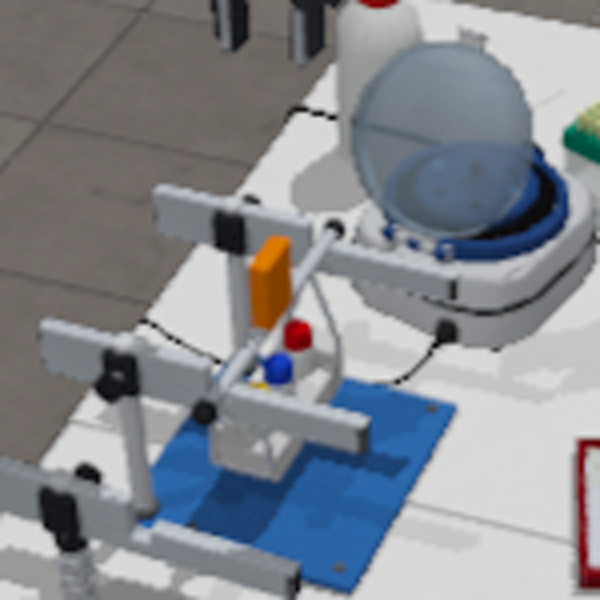

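View pics/top1c.png

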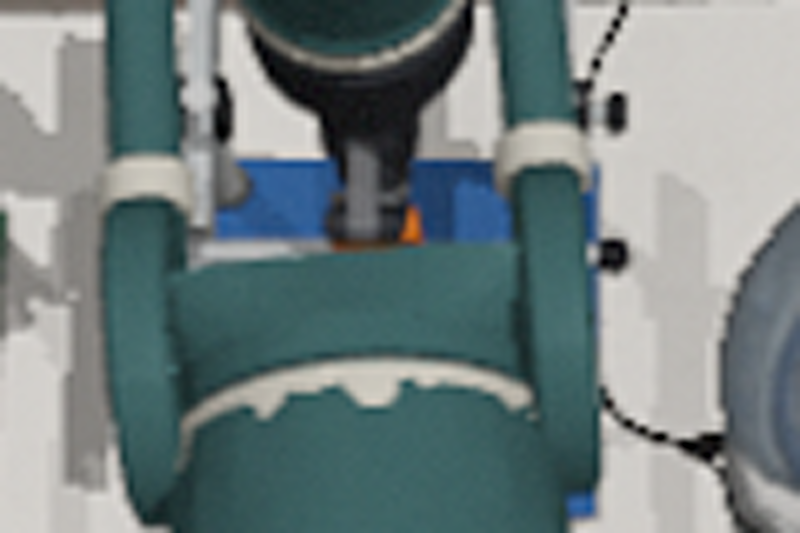

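{"method": "arm_command", "body": {
  "targets": "9 1 20 0 0 -0.3 0.42; 9 1 45 0 0 -0.3 0.42; 9 1 70 0 0 -0.3 0.42; 9 1 95 0 0 -0.3 0.42; 9 1 114 0 0 -0.3 0.42; 9 1 114 0 0 -0.3 0.42; 9 1 114 0 0 -0.3 0.42; 9 1 114 0 0 -0.3 0.42"
}}

```text
time: 2.78
tool_pos: [0.5338, 0.0693, 0.1941]
tcp_rot: [2.245, 2.195, 0.004]
wrist_force: [0.7, 0.9, 0.2]
width: 0.421
```

```bash
cat > look.py <<'E'
import sys
from h import *
tag=sys.argv[1]; n=sys.argv[2]; a,b,c,d=map(int,sys.argv[3:7])
p,D=bot.read_camera(n); cv2.imwrite(f"pics/{n}{tag}.png",p); np.save(f"pics/{n}{tag}.npy",D)
q=p[a:b,c:d]; k=min(800/q.shape[1],600/q.shape[0]); cv2.imwrite(f"pics/{n}{tag}c.png",cv2.resize(q,None,fx=k,fy=k,interpolation=cv2.INTER_CUBIC)); print(k)
E
python3 mv.py .532 .070 .14 -1.2; python3 look.py 2 side 160 280 210 330
```

```text
2.7833 [0.5338 0.0693 0.1941] [0.68 0.93 0.21] [ 0.007 -0.011 -0.007] 0.42102634604113537 [ 0.08  0.03  1.94 -0.    1.17  0.11]
shift [ 0.7 -1.9 54.1] turn [ 0.18 -0.01 -0.08]
5.0
```

View pics/side2c.png

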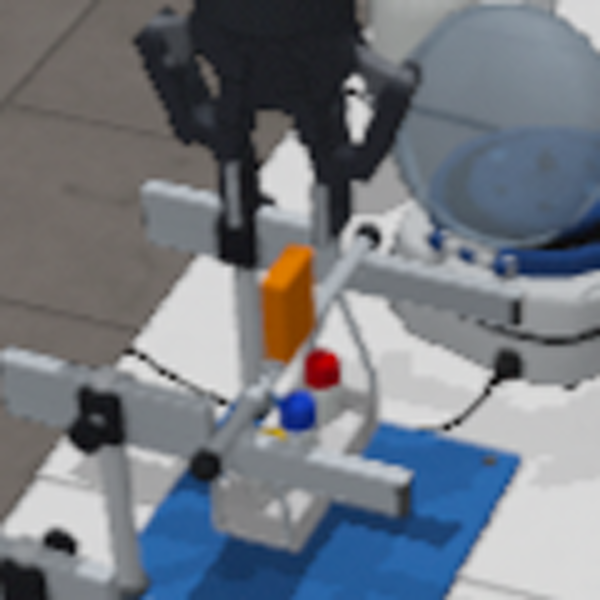

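{"method": "arm_command", "body": {
  "targets": "0.5 -1.5 15 0 0 0 0.42; 0.5 -1.5 30 0 0 0 0.42; 0.5 -1.5 42 0 0 0 0.42; 0.5 -1.5 52 0 0 0 0.42; 0.5 -1.5 52 0 0 0 0.42; 0.5 -1.5 52 0 0 0 0.42; 0.5 -1.5 52 0 0 0 0.42"
}}

```text
time: 3.42
tool_pos: [0.5317, 0.0705, 0.1408]
tcp_rot: [2.244, 2.197, 0.001]
wrist_force: [-0.4, -0.1, 0.5]
width: 0.417
```

```bash
python3 mv.py .532 .070 .14 -1.2; python3 look.py 3 side 160 280 210 330
```

```text
3.4167 [0.5317 0.0705 0.1408] [-0.41 -0.08  0.5 ] [-0.025  0.02  -0.036] 0.4173382289756215 [0.09 0.08 2.   0.   1.07 0.11]
shift [-0.5  0.3  0.8] turn [ 0.07 -0.01 -0.01]
5.0
```

View pics/side3c.png

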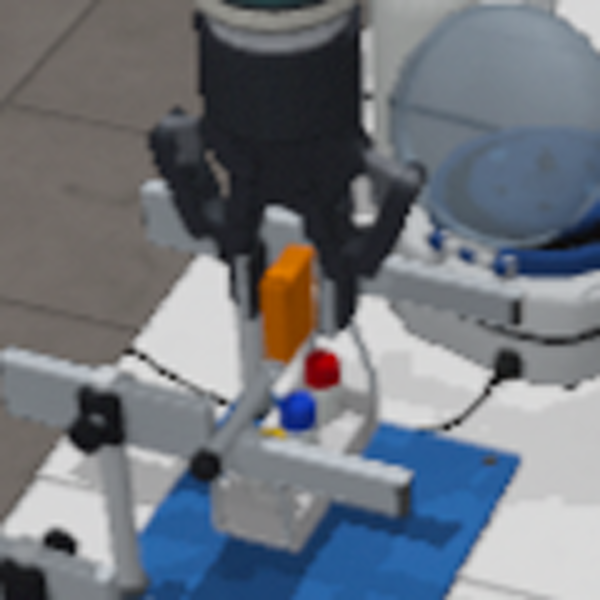

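{"method": "arm_command", "body": {
  "targets": "0 0 0 0 0 0 0.34; 0 0 0 0 0 0 0.3; 0 0 0 0 0 0 0.27; 0 0 0 0 0 0 0.25; 0 0 0 0 0 0 0.23",
  "newtons": 20
}}

```text
time: 3.88
tool_pos: [0.5315, 0.0705, 0.1404]
tcp_rot: [2.244, 2.197, 0.001]
wrist_force: [-0.1, -0.7, 0.4]
width: 0.227
```

```bash
python3 mv.py .532 .070 .14 -1.2; python3 look.py 4 side 160 280 210 330
```

```text
3.8833 [0.5315 0.0705 0.1404] [-0.1  -0.69  0.39] [0.036 0.039 0.   ] 0.22683042737945894 [ 0.09  0.08  2.   -0.    1.07  0.11]
shift [-0.5  0.5  0.4] turn [ 0.06 -0.01 -0.01]
5.0
```

View pics/side4c.png

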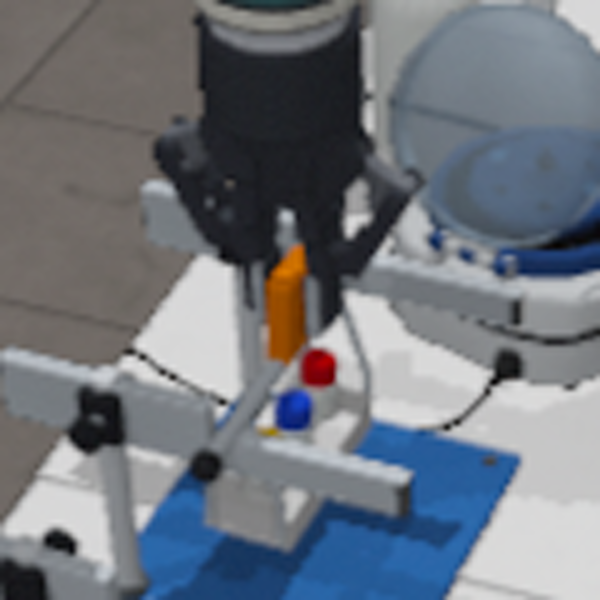

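{"method": "arm_command", "body": {
  "targets": "0 1.5 0 0 0 0 0.26; 0 3 0 0 0 0 0.26; 0 3.5 0 0 0 0 0.26; 0 3.5 0 0 0 0 0.26; 0 3.5 0 0 0 0 0.24; 0 3.5 0 0 0 0 0.22; 0 3.5 0 0 0 0 0.21",
  "newtons": 20
}}

```text
time: 4.52
tool_pos: [0.5345, 0.0704, 0.1399]
tcp_rot: [-2.245, -2.198, 0.0]
wrist_force: [-0.2, 0.3, 0.3]
width: 0.21
```

```bash
python3 mv.py .532 .070 .14 -1.2; python3 look.py 5 side 160 280 210 330
```

```text
4.5167 [0.5345 0.0704 0.1399] [-0.25  0.33  0.34] [-0.002 -0.042  0.016] 0.21030803075632226 [0.08 0.08 1.99 0.   1.07 0.11]
shift [-0.5 -2.5 -0.1] turn [-0.01  0.   -0.01]
5.0
```

View pics/side5c.png

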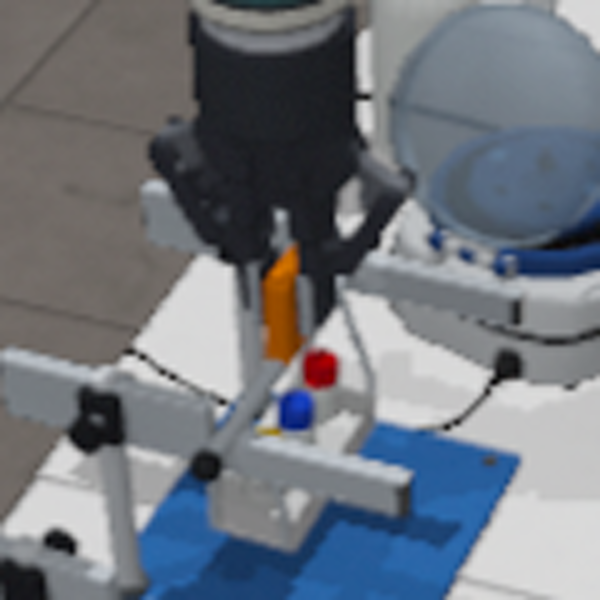

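{"method": "arm_command", "body": {
  "targets": "0 0 0 0 0 0 0.2; 0 0 0 0 0 0 0.19; 0 0 0 0 0 0 0.18; 0 0 0 0 0 0 0.17; 0 0 0 0 0 0 0.16; 0 0 0 0 0 0 0.14; 0 0 0 0 0 0 0.1; 0 0 0 0 0 0 0.1",
  "newtons": 20
}}

```text
time: 5.23
tool_pos: [0.5346, 0.0704, 0.1401]
tcp_rot: [2.245, 2.198, 0.0]
wrist_force: [0.5, -0.4, 0.5]
width: 0.156
```

```bash
python3 mv.py .532 .070 .14 -1.2; python3 look.py 6 side 160 280 210 330
```

```text
5.2333 [0.5346 0.0704 0.1401] [ 0.51 -0.44  0.45] [ 0.01  -0.096 -0.042] 0.15590030605735372 [0.08 0.08 1.99 0.   1.07 0.11]
shift [-0.5 -2.6  0.1] turn [ 0.01 -0.   -0.01]
5.0
```

View pics/side6c.png

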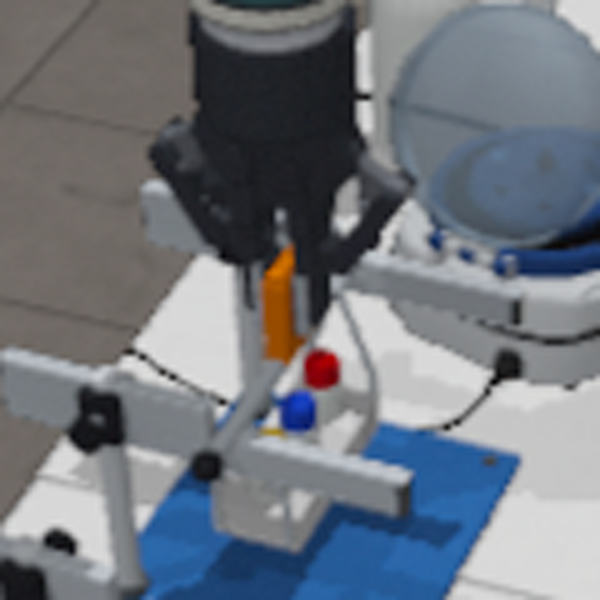

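{"method": "arm_command", "body": {
  "targets": "0 0 0 0 0 0 0.08; 0 0 0 0 0 0 0.08; 0 0 -1 0 0 0 0.08; 0 0 -3 0 0 0 0.08; 0 0 -6 0 0 0 0.08; 0 0 -10 0 0 0 0.08; 0 0 -15 0 0 0 0.08; 0 0 -22 0 0 0 0.08; 0 0 -30 0 0 0 0.08; 0 0 -38 0 0 0 0.08",
  "newtons": 60
}}

```text
time: 6.12
tool_pos: [0.5347, 0.0704, 0.179]
tcp_rot: [2.245, 2.198, 0.001]
wrist_force: [-0.7, -0.1, -3.9]
width: 0.152
```

```bash
python3 mv.py .535 .070 .27 -1.2
```

```text
6.1167 [0.5347 0.0704 0.179 ] [-0.71 -0.06 -3.88] [ 0.019 -0.006 -0.032] 0.1519352561534836 [0.08 0.05 1.95 0.   1.14 0.11]
shift [ -0.4   0.4 -91. ] turn [ 0.02 -0.   -0.01]
```

{"method": "arm_command", "body": {
  "targets": "0 0 -9 0 0 0 0.08; 0 0 -20 0 0 0 0.08; 0 0 -33 0 0 0 0.08; 0 0 -46 0 0 0 0.08; 0 0 -59 0 0 0 0.08; 0 0 -71 0 0 0 0.08; 0 0 -81 0 0 0 0.08; 0 0 -88 0 0 0 0.08; 0 0 -92 0 0 0 0.08; 0 0 -92 0 0 0 0.08"
}}

```text
time: 6.95
tool_pos: [0.5351, 0.0705, 0.2712]
tcp_rot: [2.244, 2.197, 0.002]
wrist_force: [0.7, -0.2, -4.1]
width: 0.155
```

```bash
python3 mv.py .535 .070 .27 -1.2; python3 look.py 7 side 100 280 180 360
```

```text
6.95 [0.5351 0.0705 0.2712] [ 0.73 -0.16 -4.11] [ 0.044 -0.044 -0.005] 0.15472280961356136 [ 0.08 -0.02  1.84  0.    1.31  0.11]
shift [-0.5 -0.1  1.2] turn [ 0.1  -0.01 -0.01]
3.3333333333333335
```

View pics/side7c.png

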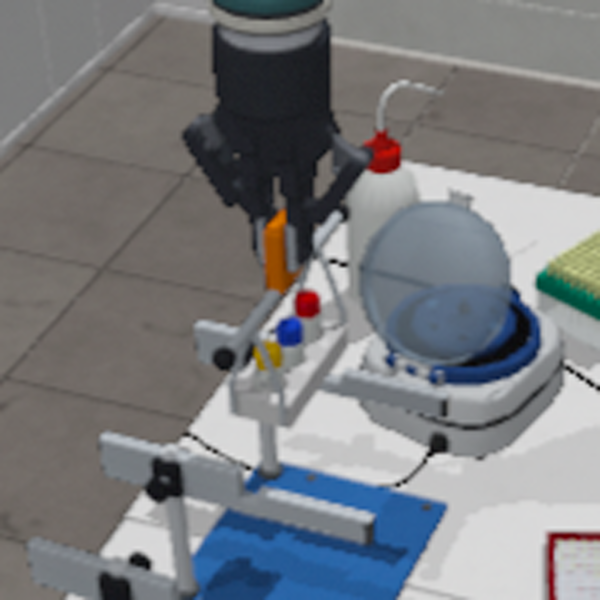

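```bash
python3 mv.py .4666 .3436 .27 -3.27
```

```text
7.0 [0.5346 0.0705 0.2702] [-0.35 -0.7  -4.37] [0.013 0.004 0.021] 0.15663399356949442 [ 0.08 -0.02  1.85  0.    1.31  0.11]
shift [ 2.717e+02 -7.380e+01  2.000e-01] turn [ 0.02 -0.    2.06]
```

{"method": "arm_command", "body": {
  "targets": "4 -1 0 0 0 0.1 0.08; 12 -3 0 0 0 0.2 0.08; 24 -6.5 0 0 0 0.4 0.08; 40 -11 0 0 0 0.6 0.08; 60 -16 0 0 0 0.8 0.08; 82 -22 0 0 0 1 0.08; 105 -28.5 0 0 0 1.2 0.08; 128 -35 0 0 0 1.4 0.08; 151 -41 0 0 0 1.6 0.08; 174 -47.5 0 0 0 1.8 0.08"
}}

```text
time: 7.83
tool_pos: [0.4895, 0.247, 0.2691]
tcp_rot: [-2.278, -2.162, 0.002]
wrist_force: [0.0, 0.0, -3.6]
width: 0.155
```

{"method": "arm_command", "body": {
  "targets": "23 -6 0 0 0 0.1 0.08; 43 -11.5 0 0 0 0.2 0.08; 60 -16 0 0 0 0.26 0.08; 74 -20 0 0 0 0.26 0.08; 85 -23 0 0 0 0.26 0.08; 92 -25 0 0 0 0.26 0.08; 96 -26 0 0 0 0.26 0.08; 98 -26.5 0 0 0 0.26 0.08; 98 -26.5 0 0 0 0.26 0.08"
}}

```text
time: 8.58
tool_pos: [0.4695, 0.3445, 0.2699]
tcp_rot: [2.284, 2.157, -0.0]
wrist_force: [0.7, -0.7, -3.6]
width: 0.153
```

```bash
python3 mv.py .4666 .3436 .27 -3.27; python3 look.py 8 side 190 400 110 350; python3 look.py 8 top 130 260 140 300
```

```text
8.5833 [0.4695 0.3445 0.2699] [ 0.69 -0.66 -3.57] [-0.048 -0.019  0.005] 0.1531113199407224 [ 0.59  0.07  1.76 -0.    1.31  0.65]
shift [-1.1 -2.8 -0.1] turn [-0.    0.02 -0.01]
2.857142857142857
4.615384615384615
```

View pics/side8c.png

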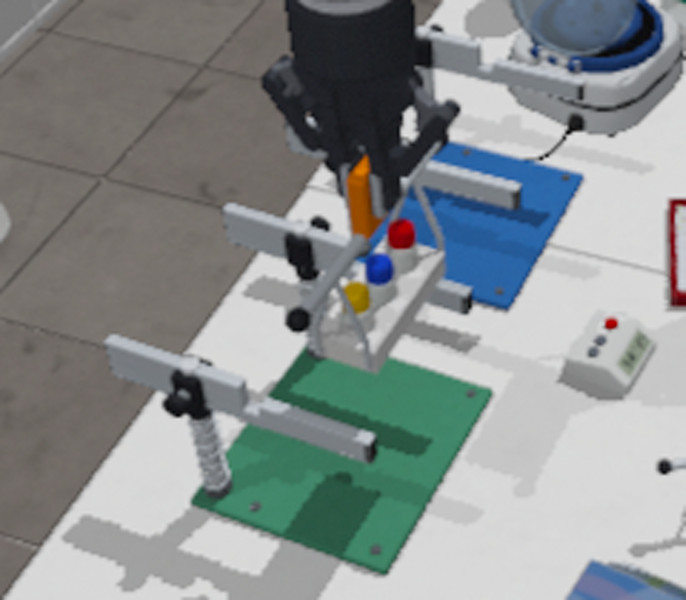

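View pics/top8c.png

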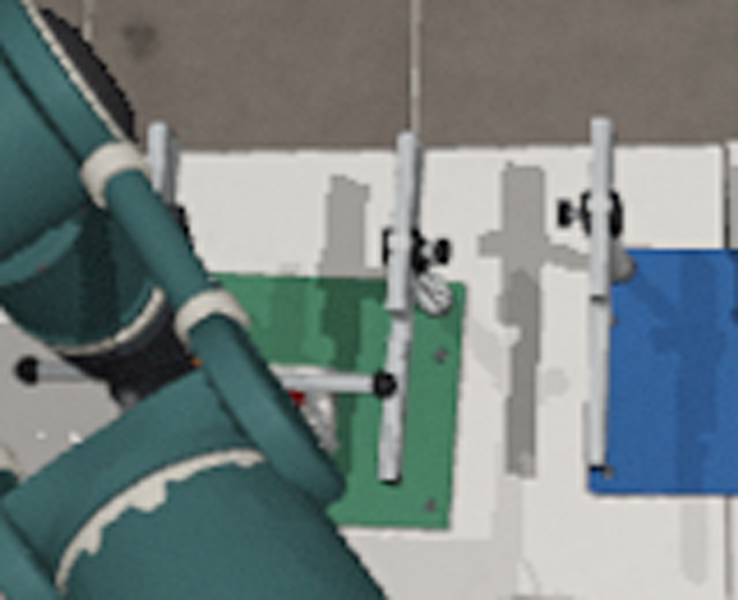

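Run:
```python
from h import *
P={}
for n,cs in(("top",((28,370,4.615,140,130,'L'),(384,385,4.615,140,130,'R'))),("side",((298,319,2.857,110,190,'L'),))):
    g=cv2.imread(f"pics/{n}8.png").max(2)
    for x,y,k,ox,oy,e in cs:
        u0,v0=int(round(x/k+ox)),int(round(y/k+oy)); w=(g[v0-6:v0+7,u0-6:u0+7]<70).astype(np.uint8)
        c,l,s,cc=cv2.connectedComponentsWithStats(w); i=1+np.argmax(s[1:,4]); q=cc[i]+[u0-6,v0-6]
        P[n+e]=plane(n,*q,.255); print(n,e,s[i],q.round(1),P[n+e].round(4))
L,Rr=P['topL'],P['topR']; print("mid",(L+Rr)/2,"len",np.linalg.norm(L-Rr),"yaw",np.degrees(np.arctan2(-(L-Rr)[0],(L-Rr)[1])))
```

```text
top L [ 4  3  4  6 20] [145.6 209.8] [0.4731 0.4408 0.255 ]
top R [ 4  3  5  6 23] [222.7 212.9] [0.4619 0.2486 0.255 ]
side L [ 3  2  8  8 51] [214.1 301.5] [0.4742 0.4384 0.255 ]
mid [0.46752324 0.34470121 0.255     ] len 0.19250917639456244 yaw -3.3265835143808022
```

{"method": "arm_command", "body": {
  "targets": "-0.5 -0.5 4 0 0 0 0.08; -0.5 -1 12 0 0 0 0.08; -0.5 -1.5 24 0 0 0 0.08; -0.5 -2 38 0 0 0 0.08; -0.5 -2 52 0 0 0 0.08; -0.5 -2 66 0 0 0 0.08; -0.5 -2 80 0 0 0 0.08; -0.5 -2 92 0 0 0 0.08; -0.5 -2 99 0 0 0 0.08; -0.5 -2 102 0 0 0 0.08"
}}

```text
time: 9.52
tool_pos: [0.4662, 0.3433, 0.1656]
tcp_rot: [-2.284, -2.157, 0.006]
wrist_force: [-0.5, -0.2, -5.1]
width: 0.156
```

{"method": "arm_command", "body": {
  "targets": "0 0 3 0 0 0 0.08; 0 0 5 0 0 0 0.08; 0 0 7 0 0 0 0.08; 0 0 7 0 0 0 0.08; 0 0 7 0 0 0 0.08; 0 0 7 0 0 0 0.08"
}}

```text
time: 10.02
tool_pos: [0.4677, 0.3445, 0.1616]
tcp_rot: [2.284, 2.157, 0.002]
wrist_force: [1.3, -1.4, -4.0]
width: 0.156
```

```bash
python3 mv.py .4666 .3436 .15 -3.27; python3 look.py 9 side 190 400 110 350
```

```text
10.0167 [0.4677 0.3445 0.1616] [ 1.25 -1.38 -4.03] [-0.013  0.005 -0.01 ] 0.1557837941861706 [0.59 0.14 1.88 0.   1.12 0.65]
shift [-1.  -1.1 11.6] turn [ 0.05 -0.04  0.  ]
2.857142857142857
```

View pics/side9c.png

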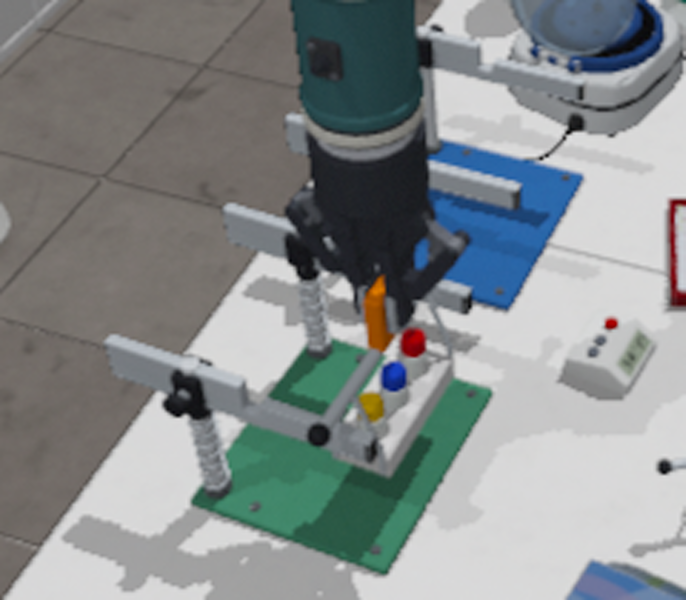

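{"method": "arm_command", "body": {
  "targets": "0 0 2 0 0 0 0.08; 0 0 4 0 0 0 0.08; 0 0 6 0 0 0 0.08; 0 0 7.5 0 0 0 0.08; 0 0 8.5 0 0 0 0.08; 0 0 9 0 0 0 0.08; 0 0 9 0 0 0 0.08; 0 0 9 0 0 0 0.08"
}}

```text
time: 10.73
tool_pos: [0.4674, 0.3442, 0.1519]
tcp_rot: [-2.284, -2.157, 0.0]
wrist_force: [0.1, 0.1, -4.5]
width: 0.151
```

{"method": "arm_command", "body": {
  "targets": "0 0 0.3 0 0 0 0.08; 0 0 0.6 0 0 0 0.08; 0 0 1 0 0 0 0.08; 0 0 1 0 0 0 0.08"
}}

```text
time: 11.07
tool_pos: [0.4674, 0.3442, 0.151]
tcp_rot: [-2.284, -2.157, 0.0]
wrist_force: [0.0, 0.4, -3.5]
width: 0.154
```

{"method": "arm_command", "body": {
  "targets": "0 0 0.3 0 0 0 0.08; 0 0 0.6 0 0 0 0.08; 0 0 1 0 0 0 0.08; 0 0 1 0 0 0 0.08"
}}

```text
time: 11.4
tool_pos: [0.4674, 0.3443, 0.15]
tcp_rot: [2.284, 2.157, 0.0]
wrist_force: [0.3, -0.2, -4.1]
width: 0.159
```

{"method": "arm_command", "body": {
  "targets": "0 0 0.3 0 0 0 0.08; 0 0 0.6 0 0 0 0.08; 0 0 1 0 0 0 0.08; 0 0 1 0 0 0 0.08; 0 0 1 0 0 0 0.08"
}}

```text
time: 11.82
tool_pos: [0.4674, 0.3443, 0.1492]
tcp_rot: [2.284, 2.157, 0.0]
wrist_force: [-0.9, 0.0, -1.9]
width: 0.158
```

```bash
python3 mv.py .4666 .3436 .15 -3.27
```

```text
11.8167 [0.4674 0.3443 0.1492] [-0.91  0.05 -1.9 ] [-0.032  0.12   0.026] 0.15785273370623018 [0.59 0.15 1.9  0.   1.09 0.65]
shift [-0.8 -0.8 -0.8] turn [ 0.01 -0.01 -0.  ]
```

{"method": "arm_command", "body": {
  "targets": "0 1 0 0 0 0 0.08; 0 2.5 0 0 0 0 0.08; 0 4.5 0 0 0 0 0.08; 0 7 0 0 0 0 0.08; 0 9.5 0 0 0 0 0.08; 0 12 0 0 0 0 0.08; 0 14.5 0 0 0 0 0.08; 0 17 0 0 0 0 0.08; 0 19 0 0 0 0 0.08; 0 20 0 0 0 0 0.08"
}}

```text
time: 12.65
tool_pos: [0.4878, 0.3431, 0.149]
tcp_rot: [2.284, 2.157, 0.0]
wrist_force: [-1.4, -0.5, -1.1]
width: 0.155
```

```bash
python3 mv.py .4666 .3436 .1492 -3.27
```

```text
12.65 [0.4878 0.3431 0.149 ] [-1.43 -0.52 -1.07] [ 0.021  0.346 -0.004] 0.15518057952244613 [ 0.57  0.18  1.86 -0.    1.1   0.63]
shift [ -0.7 -21.2  -0.2] turn [ 0.01 -0.   -0.  ]
```

{"method": "arm_command", "body": {
  "targets": "0 1 0 0 0 0 0.08; 0 2.5 0 0 0 0 0.08; 0 4.5 0 0 0 0 0.08; 0 7 0 0 0 0 0.08; 0 9.5 -0.2 0 0 0 0.08; 0 12 -0.2 0 0 0 0.08; 0 14.5 -0.2 0 0 0 0.08; 0 17 -0.2 0 0 0 0.08; 0 19 -0.2 0 0 0 0.08; 0 20 -0.2 0 0 0 0.08"
}}

```text
time: 13.48
tool_pos: [0.5077, 0.3419, 0.1492]
tcp_rot: [2.284, 2.157, 0.0]
wrist_force: [-1.4, 0.7, -2.5]
width: 0.157
```

```bash
python3 mv.py .4666 .3436 .1492 -3.27; python3 look.py 10 side 190 400 110 350
```

```text
13.4833 [0.5077 0.3419 0.1492] [-1.35  0.69 -2.55] [0.038 0.277 0.03 ] 0.1567982111692328 [ 0.55  0.21  1.83 -0.    1.1   0.61]
shift [ -0.7 -41.1  -0. ] turn [ 0.01  0.   -0.01]
2.857142857142857
```

View pics/side10c.png

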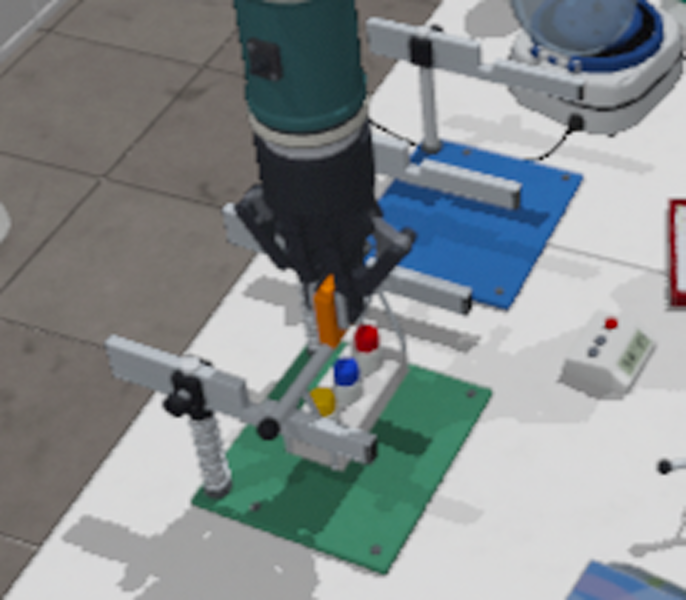

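{"method": "arm_command", "body": {
  "targets": "0 1 0 0 0 0 0.08; 0 2 0 0 0 0 0.08; 0 3 0 0 0 0 0.08; 0 4 0 0 0 0 0.08; 0 5 0 0 0 0 0.08; 0 6 0 0 0 0 0.08; 0 7 0 0 0 0 0.08; 0 8 0 0 0 0 0.08; 0 8 0 0 0 0 0.08"
}}

```text
time: 14.28
tool_pos: [0.5156, 0.3415, 0.1492]
tcp_rot: [2.284, 2.157, 0.0]
wrist_force: [-0.7, -0.7, -2.0]
width: 0.155
```

{"method": "arm_command", "body": {
  "targets": "0 1 0 0 0 0 0.08; 0 2 0 0 0 0 0.08; 0 3 0 0 0 0 0.08; 0 4 0 0 0 0 0.08; 0 4 0 0 0 0 0.08"
}}

```text
time: 14.7
tool_pos: [0.5196, 0.3413, 0.1492]
tcp_rot: [2.284, 2.157, 0.0]
wrist_force: [-1.0, -0.3, -2.7]
width: 0.156
```

{"method": "arm_command", "body": {
  "targets": "0 0.7 0 0 0 0 0.08; 0 1.4 0 0 0 0 0.08; 0 2.1 0 0 0 0 0.08; 0 3 0 0 0 0 0.08; 0 3 0 0 0 0 0.08"
}}

```text
time: 15.12
tool_pos: [0.5225, 0.3411, 0.1492]
tcp_rot: [2.284, 2.157, 0.0]
wrist_force: [-0.8, 0.1, -2.2]
width: 0.16
```

{"method": "arm_command", "body": {
  "targets": "0 0.7 0 0 0 0 0.08; 0 1.4 0 0 0 0 0.08; 0 2 0 0 0 0 0.08; 0 2 0 0 0 0 0.08"
}}

```text
time: 15.45
tool_pos: [0.5244, 0.341, 0.1492]
tcp_rot: [2.284, 2.157, 0.0]
wrist_force: [-0.1, 0.4, -1.4]
width: 0.154
```

```bash
python3 mv.py .4666 .3436 .1492 -3.27
```

```text
15.45 [0.5244 0.341  0.1492] [-0.1   0.41 -1.37] [0.094 0.162 0.033] 0.15364498929147577 [ 0.54  0.23  1.8  -0.    1.11  0.59]
shift [ -0.7 -57.9  -0. ] turn [ 0.01 -0.   -0.  ]
```

{"method": "arm_command", "body": {
  "targets": "0 0.5 0 0 0 0 0.08; 0 1 0 0 0 0 0.08; 0 1.5 0 0 0 0 0.08; 0 1.5 0 0 0 0 0.08"
}}

```text
time: 15.78
tool_pos: [0.5259, 0.3409, 0.1492]
tcp_rot: [2.284, 2.157, 0.0]
wrist_force: [-0.7, -0.3, -3.1]
width: 0.154
```

{"method": "arm_command", "body": {
  "targets": "0 0.5 0 0 0 0 0.08; 0 1 0 0 0 0 0.08; 0 1.5 0 0 0 0 0.08; 0 1.5 0 0 0 0 0.08"
}}

```text
time: 16.12
tool_pos: [0.5277, 0.3408, 0.1492]
tcp_rot: [2.284, 2.157, 0.001]
wrist_force: [0.2, -0.5, -3.5]
width: 0.155
```

{"method": "arm_command", "body": {
  "targets": "0 0.5 0 0 0 0 0.08; 0 1 0 0 0 0 0.08; 0 1.5 0 0 0 0 0.08; 0 1.5 0 0 0 0 0.08"
}}

```text
time: 16.45
tool_pos: [0.5289, 0.3407, 0.149]
tcp_rot: [2.284, 2.157, -0.0]
wrist_force: [-0.5, -0.3, -3.7]
width: 0.153
```

{"method": "arm_command", "body": {
  "targets": "0 0.5 0 0 0 0 0.08; 0 1 0 0 0 0 0.08; 0 1.5 0 0 0 0 0.08; 0 2 0 0 0 0 0.08; 0 2 0 0 0 0 0.08"
}}

```text
time: 16.87
tool_pos: [0.5308, 0.3406, 0.1491]
tcp_rot: [2.284, 2.157, -0.0]
wrist_force: [-0.3, -0.3, -4.3]
width: 0.158
```

{"method": "arm_command", "body": {
  "targets": "0 0.5 0 0 0 0 0.08; 0 1 0 0 0 0 0.08; 0 1.5 0 0 0 0 0.08; 0 1.5 0 0 0 0 0.08"
}}

```text
time: 17.2
tool_pos: [0.5324, 0.3406, 0.1492]
tcp_rot: [2.284, 2.157, 0.0]
wrist_force: [-0.0, 0.3, -4.0]
width: 0.153
```

```bash
python3 mv.py .4666 .3436 .1492 -3.27
```

```text
17.2 [0.5324 0.3406 0.1492] [-0.04  0.32 -3.98] [ 0.001 -0.019 -0.005] 0.15257701690736272 [ 0.53  0.25  1.78 -0.    1.11  0.59]
shift [ -0.7 -65.8   0. ] turn [ 0.01 -0.    0.  ]
```

{"method": "arm_command", "body": {
  "targets": "0 0.4 0 0 0 0 0.08; 0 0.8 0 0 0 0 0.08; 0 0.8 0 0 0 0 0.08"
}}

```text
time: 17.45
tool_pos: [0.5331, 0.3405, 0.1492]
tcp_rot: [2.284, 2.157, 0.0]
wrist_force: [-0.6, 0.2, -4.1]
width: 0.158
```

{"method": "arm_command", "body": {
  "targets": "0 0.4 0 0 0 0 0.08; 0 0.8 0 0 0 0 0.08; 0 0.8 0 0 0 0 0.08"
}}

```text
time: 17.7
tool_pos: [0.534, 0.3404, 0.1492]
tcp_rot: [2.284, 2.157, 0.0]
wrist_force: [-0.5, -0.4, -4.4]
width: 0.153
```

{"method": "arm_command", "body": {
  "targets": "0 0.3 0 0 0 0 0.08; 0 0.6 0 0 0 0 0.08; 0 0.6 0 0 0 0 0.08"
}}

```text
time: 17.95
tool_pos: [0.5345, 0.3404, 0.1492]
tcp_rot: [2.284, 2.157, 0.0]
wrist_force: [-0.6, -0.1, -4.1]
width: 0.158
```

{"method": "arm_command", "body": {
  "targets": "0 0.3 0 0 0 0 0.08; 0 0.6 0 0 0 0 0.08; 0 0.6 0 0 0 0 0.08"
}}

```text
time: 18.2
tool_pos: [0.535, 0.3404, 0.1492]
tcp_rot: [-2.284, -2.157, 0.0]
wrist_force: [-0.6, 0.8, -4.4]
width: 0.155
```

```bash
python3 mv.py .4666 .3436 .1492 -3.27
```

```text
18.2 [0.535  0.3404 0.1492] [-0.62  0.78 -4.37] [0.02  0.015 0.017] 0.15535243700520807 [0.53 0.25 1.78 0.   1.11 0.58]
shift [ -0.7 -68.5  -0. ] turn [-0.01  0.    0.  ]
```

{"method": "arm_command", "body": {
  "targets": "0 0.2 0 0 0 0 0.08; 0 0.4 0 0 0 0 0.08; 0 0.4 0 0 0 0 0.08"
}}

```text
time: 18.45
tool_pos: [0.5351, 0.3404, 0.1491]
tcp_rot: [-2.284, -2.157, 0.001]
wrist_force: [-1.1, 1.2, -5.0]
width: 0.154
```

```bash
python3 mv.py .4666 .3436 .1492 -3.27; python3 look.py 11 side 190 400 110 350
```

```text
18.45 [0.5351 0.3404 0.1491] [-1.07  1.25 -4.99] [0.092 0.267 0.005] 0.15374832767773686 [0.53 0.25 1.78 0.   1.11 0.58]
shift [ -0.7 -68.6  -0.1] turn [-0.05  0.01  0.  ]
2.857142857142857
```

View pics/side11c.png

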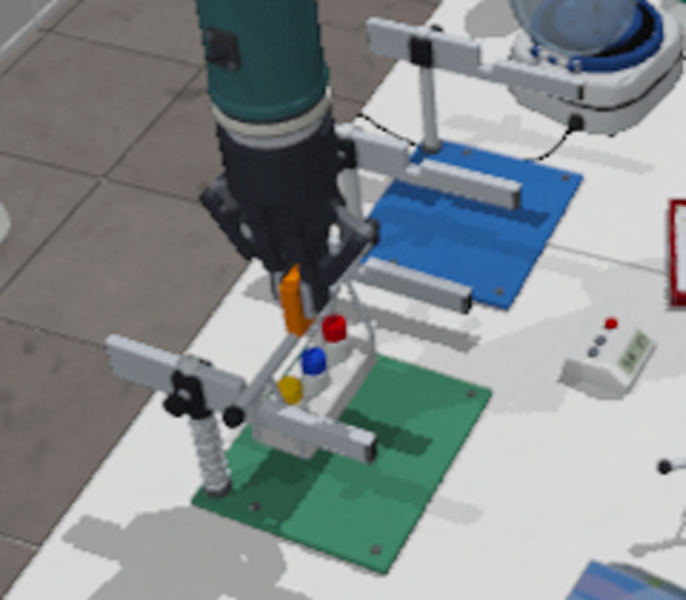

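{"method": "arm_command", "body": {
  "targets": "0 0.2 0 0 0 0 0.08; 0 0.4 0 0 0 0 0.08; 0 0.4 0 0 0 0 0.08"
}}

```text
time: 18.75
tool_pos: [0.5352, 0.3404, 0.149]
tcp_rot: [-2.283, -2.157, 0.002]
wrist_force: [-3.4, 0.5, -4.3]
width: 0.157
```

```bash
python3 mv.py .4666 .3436 .1492 -3.27
```

```text
18.75 [0.5352 0.3404 0.149 ] [-3.35  0.55 -4.29] [0.067 0.599 0.076] 0.15667941694870569 [0.53 0.25 1.78 0.   1.11 0.58]
shift [ -0.7 -68.6  -0.1] turn [-0.08  0.02  0.  ]
```

{"method": "arm_command", "body": {
  "targets": "0 -0.6 0 0 0 0 0.08; 0 -1.3 0 0 0 0 0.08; 0 -1.3 0.5 0 0 0 0.08; 0 -1.3 1.5 0 0 0 0.08; 0 -1.3 2.5 0 0 0 0.08; 0 -1.3 3.5 0 0 0 0.08; 0 -1.3 4.5 0 0 0 0.08; 0 -1.3 5.5 0 0 0 0.08; 0 -1.3 5.5 0 0 0 0.08"
}}

```text
time: 19.5
tool_pos: [0.5345, 0.3403, 0.1433]
tcp_rot: [2.284, 2.157, -0.001]
wrist_force: [-0.6, -0.1, -4.3]
width: 0.157
```

```bash
python3 mv.py .4666 .3436 .14 -3.27
```

```text
19.5 [0.5345 0.3403 0.1433] [-0.64 -0.15 -4.3 ] [-0.    -0.038 -0.   ] 0.15672420089184153 [ 0.53  0.25  1.78 -0.    1.1   0.58]
shift [ -0.6 -68.    3.3] turn [-0.01  0.02 -0.01]
```

{"method": "arm_command", "body": {
  "targets": "0 0 1 0 0 0 0.08; 0 0 2 0 0 0 0.08; 0 0 2.5 0 0 0 0.08; 0 0 2.5 0 0 0 0.08"
}}

```text
time: 19.83
tool_pos: [0.5345, 0.3403, 0.141]
tcp_rot: [-2.284, -2.157, 0.0]
wrist_force: [0.3, -0.2, -4.1]
width: 0.161
```

{"method": "arm_command", "body": {
  "targets": "0 0 0.4 0 0 0 0.08; 0 0 0.8 0 0 0 0.08; 0 0 1.2 0 0 0 0.08; 0 0 1.2 0 0 0 0.08"
}}

```text
time: 20.17
tool_pos: [0.5346, 0.3405, 0.14]
tcp_rot: [2.284, 2.157, 0.0]
wrist_force: [-0.3, -0.5, -3.7]
width: 0.153
```

```bash
python3 mv.py .4666 .3436 .14 -3.27
```

```text
20.1667 [0.5346 0.3405 0.14  ] [-0.32 -0.54 -3.67] [-0.032  0.087 -0.025] 0.1531652121353004 [0.53 0.26 1.79 0.   1.1  0.58]
shift [ -0.7 -68.1   0. ] turn [ 0.01 -0.01  0.  ]
```

{"method": "arm_command", "body": {
  "targets": "0 0 0.4 0 0 0 0.08; 0 0 0.8 0 0 0 0.08; 0 0 1 0 0 0 0.08; 0 0 1 0 0 0 0.08"
}}

```text
time: 20.5
tool_pos: [0.5346, 0.3405, 0.1392]
tcp_rot: [2.284, 2.157, 0.0]
wrist_force: [-0.5, 0.0, -2.7]
width: 0.154
```

{"method": "arm_command", "body": {
  "targets": "0 0 0.3 0 0 0 0.08; 0 0 0.6 0 0 0 0.08; 0 0 0.6 0 0 0 0.08; 0 0 0.6 0 0 0 0.08"
}}

```text
time: 20.83
tool_pos: [0.5347, 0.3405, 0.1386]
tcp_rot: [2.284, 2.157, 0.0]
wrist_force: [-1.0, -0.5, -1.2]
width: 0.156
```

```bash
python3 mv.py .4666 .3436 .14 -3.27
```

```text
20.8333 [0.5347 0.3405 0.1386] [-1.04 -0.52 -1.2 ] [-0.092  0.137  0.009] 0.15550148155950116 [0.53 0.26 1.79 0.   1.09 0.58]
shift [ -0.8 -68.2  -1.4] turn [ 0.01 -0.01  0.  ]
```

{"method": "arm_command", "body": {
  "targets": "0 0 0.3 0 0 0 0.08; 0 0 0.5 0 0 0 0.08; 0 0 0.5 0 0 0 0.08; 0 0 0.5 0 0 0 0.08"
}}

```text
time: 21.17
tool_pos: [0.5347, 0.3405, 0.1381]
tcp_rot: [2.284, 2.157, 0.0]
wrist_force: [-0.7, 0.1, 0.1]
width: 0.158
```

```bash
python3 mv.py .4666 .3436 .14 -3.27; python3 look.py 12 side 240 380 130 290
```

```text
21.1667 [0.5347 0.3405 0.1381] [-0.66  0.14  0.12] [-0.078  0.238 -0.022] 0.15765578779277806 [0.53 0.26 1.79 0.   1.09 0.58]
shift [ -0.8 -68.1  -1.9] turn [ 0.01 -0.01 -0.  ]
4.285714285714286
```

View pics/side12c.png

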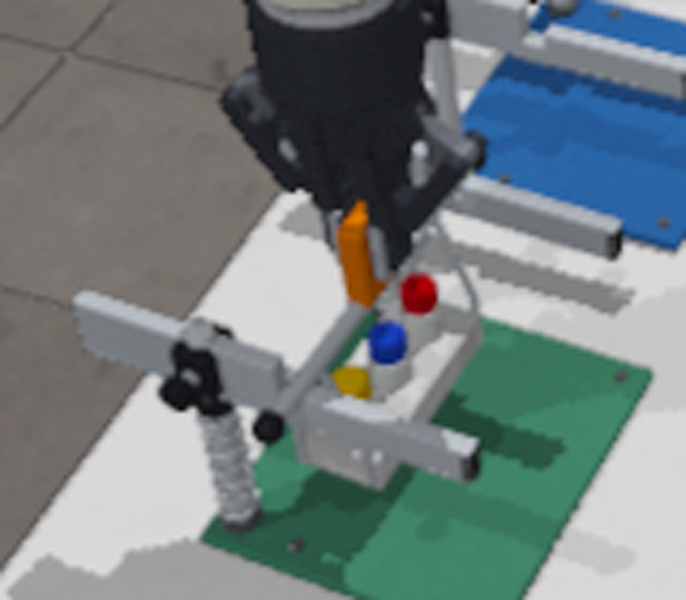

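{"method": "arm_command", "body": {
  "targets": "0 0 0 0 0 0 0.14; 0 0 0 0 0 0 0.15; 0 0 0 0 0 0 0.16; 0 0 0 0 0 0 0.17; 0 0 0 0 0 0 0.18; 0 0 0 0 0 0 0.2; 0 0 0 0 0 0 0.24; 0 0 0 0 0 0 0.28; 0 0 0 0 0 0 0.34; 0 0 0 0 0 0 0.4",
  "newtons": 20
}}

```text
time: 22.05
tool_pos: [0.5346, 0.3404, 0.1379]
tcp_rot: [2.284, 2.157, 0.0]
wrist_force: [0.2, -0.1, -1.2]
width: 0.403
```

```bash
python3 mv.py .4666 .3436 .14 -3.27; python3 look.py 13 side 240 380 130 290
```

```text
22.05 [0.5346 0.3404 0.1379] [ 0.2  -0.12 -1.21] [ 0.018 -0.036  0.051] 0.4033786269824612 [0.53 0.26 1.79 0.   1.09 0.58]
shift [ -0.7 -68.1  -2.1] turn [ 0. -0.  0.]
4.285714285714286
```

View pics/side13c.png

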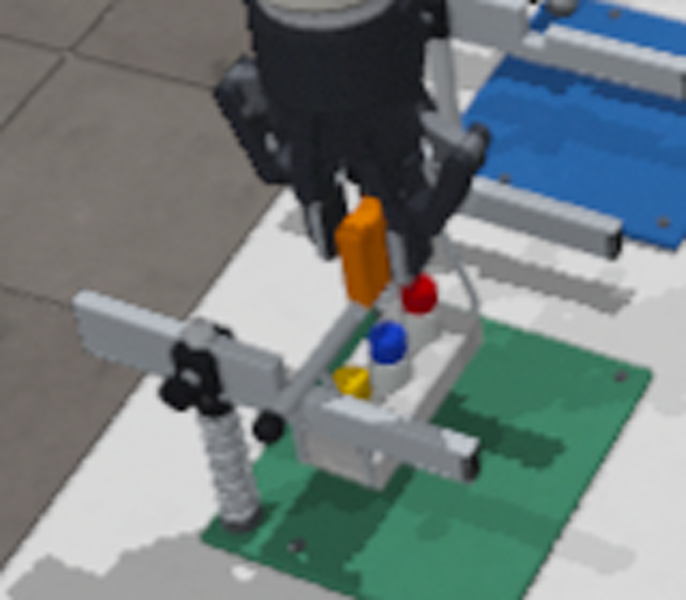

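{"method": "arm_command", "body": {
  "targets": "0 0 -3 0 0 0 0.42; 0 0 -8 0 0 0 0.42; 0 0 -16 0 0 0 0.42; 0 0 -26 0 0 0 0.42; 0 0 -38 0 0 0 0.42; 0 0 -52 0 0 0 0.42; 0 0 -70 0 0 0 0.42; 0 0 -90 0 0 0 0.42; 0 0 -110 0 0 0 0.42; 0 0 -130 0 0 0 0.42"
}}

```text
time: 22.93
tool_pos: [0.5348, 0.3405, 0.2707]
tcp_rot: [2.284, 2.157, 0.003]
wrist_force: [0.9, -0.1, -0.0]
width: 0.416
```

```bash
python3 mv.py .40 .0 .35 -3.27; python3 look.py 14 side 240 380 130 290
```

```text
22.9333 [0.5348 0.3405 0.2707] [ 0.93 -0.06 -0.02] [-0.009 -0.002 -0.009] 0.41579064368830254 [0.53 0.16 1.65 0.   1.32 0.58]
shift [-347.6 -115.   -79.8] turn [ 0.09 -0.06  0.  ]
4.285714285714286
```

View pics/side14c.png

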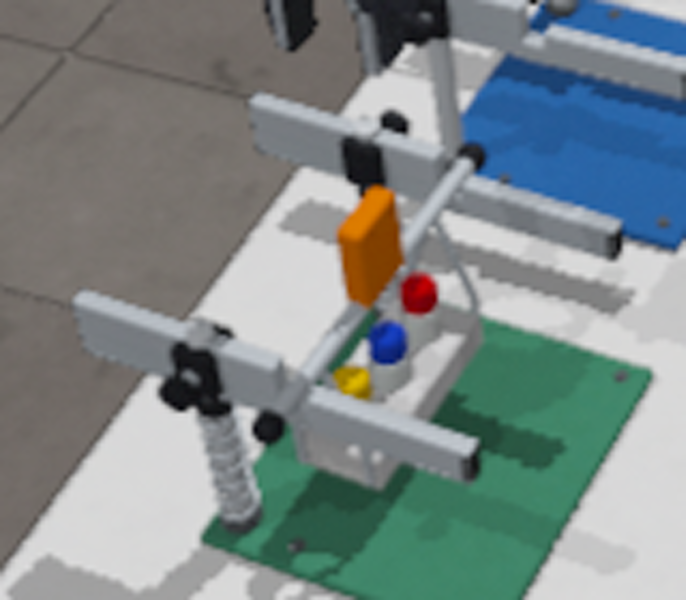

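{"method": "arm_command", "body": {
  "targets": "0 0 -20 0 0 0 0.42; 0 0 -45 0 0 0 0.42; -15 -5 -65 0 0 0 0.42; -40 -13 -80 0 0 0 0.42; -70 -23 -85 0 0 0 0.42; -100 -33 -85 0 0 0 0.42; -130 -43 -85 0 0 0 0.42; -160 -53 -85 0 0 0 0.42; -190 -63 -85 0 0 0 0.42; -220 -73 -85 0 0 0 0.42"
}}

```text
time: 23.82
tool_pos: [0.4484, 0.1238, 0.3543]
tcp_rot: [2.283, 2.157, 0.003]
wrist_force: [1.0, -0.5, 0.5]
width: 0.421
```

{"method": "arm_command", "body": {
  "targets": "-30 -10 0 0 0 0 0.42; -60 -20 0 0 0 0 0.42; -90 -30 0 0 0 0 0.42; -120 -38 0 0 0 0 0.42; -145 -42 0 0 0 0 0.42; -160 -42 0 0 0 0 0.42; -165 -42 0 0 0 0 0.42; -165 -42 0 0 0 0 0.42; -165 -42 0 0 0 0 0.42; -165 -42 0 0 0 0 0.42"
}}

```text
time: 24.65
tool_pos: [0.398, -0.0366, 0.3532]
tcp_rot: [-2.283, -2.158, -0.001]
wrist_force: [0.7, 0.2, 1.2]
width: 0.419
```

```bash
python3 mv.py .40 .0 .35 -3.27; python3 look.py 15 top 0 480 0 640;python3 look.py 15 side 0 480 0 640
python3 - <<'E'
import cv2
p=cv2.imread("pics/top15.png")[150:250,150:260]; cv2.imwrite("pics/t15z.png",cv2.resize(p,(660,600),interpolation=cv2.INTER_CUBIC))
E
```

```text
24.65 [ 0.398  -0.0366  0.3532] [0.66 0.24 1.21] [ 0.018 -0.006  0.004] 0.41912221000062194 [-0.15 -0.33  1.96  0.    1.51 -0.1 ]
shift [36.6 -0.1  3.2] turn [ 0.02 -0.03  0.05]
1.25
1.25
```

View pics/t15z.png

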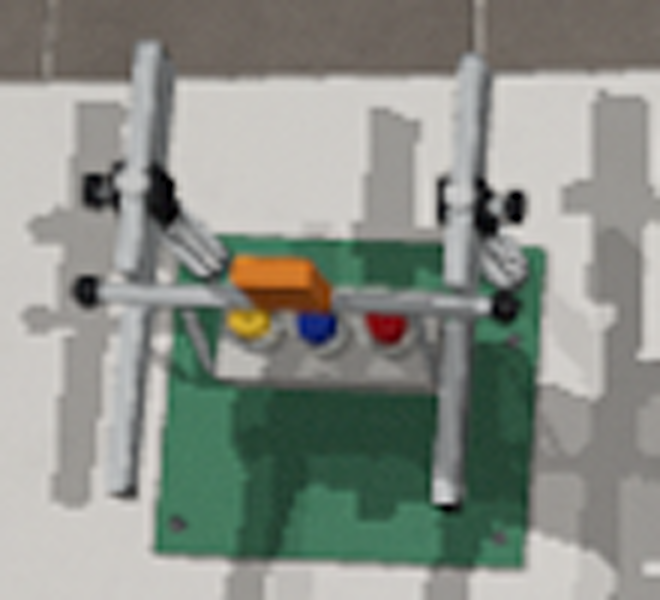

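View pics/side15.png

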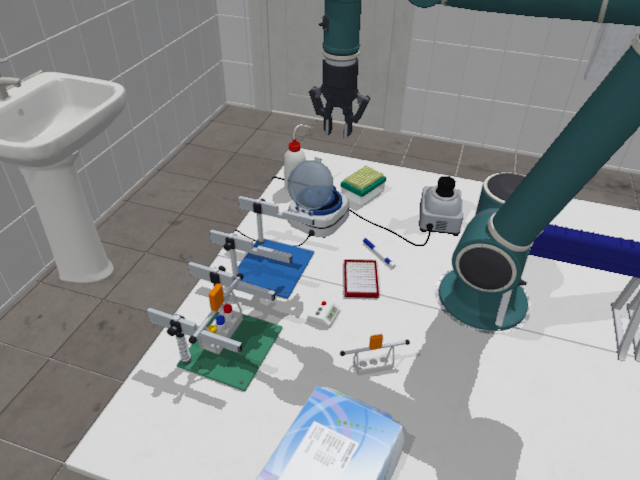

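Run:
```python
from h import *
g=cv2.imread("pics/top15.png").max(2); D=np.load("pics/top15.npy"); P={}
for e,x,y in(('L',88,291),('R',504,307)):
    u0,v0=round(x/6+150),round(y/6+150); w=(g[v0-4:v0+5,u0-4:u0+5]<70).astype(np.uint8)
    c,l,s,cc=cv2.connectedComponentsWithStats(w); i=1+np.argmax(s[1:,4]); q=cc[i]+[u0-4,v0-4]
    P[e]=plane("top",*q,.123); d=np.median(D[v0-4:v0+5,u0-4:u0+5][l==i]); print(e,P[e].round(4),"depth top z",deep("top",*q,d)[2].round(4))
d=P['L']-P['R']; print((P['L']+P['R'])/2,np.linalg.norm(d),np.degrees(np.arctan2(-d[0],d[1])))
```

```text
L [0.5381 0.4381 0.123 ] depth top z 0.1264
R [0.5283 0.2441 0.123 ] depth top z 0.1269
[0.53321241 0.34108617 0.123     ] 0.19419214253892012 -2.9133196474927727
```

```bash
python3 -c "
from workcell import bot
print(bot.finish_job())"
```

```text
the job is handed in; nothing more can be done
None
```

The larger carrier now hangs in the green stand's notches, and I handed the job in at about 25 s of the 72 s allowed.

**What I did**
- I pinched the orange tab on the blue stand, and lifted and carried the carrier level.
- I laid the bar on the front part of the green lands, with about 2 N resting on them at first and about 3 N at most while sliding.
- I slid it back and felt the land end near x = 0.526 m and the stops near x = 0.535 m, touching them with about 3.4 N.
- I then eased back a little under 1 mm and lowered the bar until the stand carried the full weight, and let go slowly.

**Last checks**
- Floor contact came 10 mm below land contact, as the notch depth requires.
- After release both end balls read the same height, within 1 mm.
- The measured bar angle was -2.9° against the stand's -3.3°, which is within the picture's accuracy.
- All three vials are in their pockets, and the things around look undisturbed in the pictures.
- The robot is clear of everything.

**One thing that went wrong and was mended:** the first closing of the gripper was about 3.5 mm off centre and swung the carrier by about 2° while it hung on the blue stand. I reopened, recentred and closed again before gripping it firmly.

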